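# Un-mix the motorcycle parts trays

## Task

All four motorcycle parts on the assembly bench lie in the wrong trays: bring each to the tray whose rim has its own colour, standing upright in the middle. Use the empty white tray as the free spot where parts must change places, and never tip a part over or put it down on the bench. Finish with the white tray empty again and every part let go.

Things in the scene. Friction and masses are not known exactly. Their poses are not given: they have to be found in the camera images.
- tail_lamp: red tail lamp, a rounded block 60 mm long (its x), 40 mm wide (its y), 45 mm high, about 0.16 kg. Origin: centre of its underside, z up. Starts upright in a tray of a wrong colour, near its middle.
- reservoir: yellow fluid reservoir, an upright cylinder of diameter 46 mm, 60 mm high, about 0.2 kg. Origin: centre of its underside, z up. Starts upright in a tray of a wrong colour, near its middle.
- oil_filter: green oil filter, an upright cylinder of diameter 56 mm, 62 mm high, with a thin steel band near its foot and a dark disc on top, about 0.3 kg. Origin: centre of its underside, z up. Starts upright in a tray of a wrong colour, near its middle.
- regulator: black regulator block with cooling fins on top that run along its length, 60 mm long (its x), 44 mm wide (its y), 42 mm high; the outer fins are flush with its long sides; about 0.25 kg. Origin: centre of its underside, z up. Starts upright in a tray of a wrong colour, near its middle.
- red_tray: red tray: fixed flat square tray 112 x 112 mm with a red rim and a grey floor; rim 8 mm wide and 14 mm high over the bench, floor 8 mm above the bench, 96 mm wide inside. Origin: centre of its underside, on the bench top; z up, x and y along its sides. Stands at any of five places. The tail lamp belongs here.
- yellow_tray: yellow tray: fixed flat square tray 112 x 112 mm with a yellow rim and a grey floor; rim 8 mm wide and 14 mm high over the bench, floor 8 mm above the bench, 96 mm wide inside. Origin: centre of its underside, on the bench top; z up, x and y along its sides. Stands at any of five places. The reservoir belongs here.
- green_tray: green tray: fixed flat square tray 112 x 112 mm with a green rim and a grey floor; rim 8 mm wide and 14 mm high over the bench, floor 8 mm above the bench, 96 mm wide inside. Origin: centre of its underside, on the bench top; z up, x and y along its sides. Stands at any of five places. The oil filter belongs here.
- black_tray: black tray: fixed flat square tray 112 x 112 mm with a black rim and a grey floor; rim 8 mm wide and 14 mm high over the bench, floor 8 mm above the bench, 96 mm wide inside. Origin: centre of its underside, on the bench top; z up, x and y along its sides. Stands at any of five places. The regulator belongs here.
- white_tray: white tray: fixed flat square tray 112 x 112 mm with a white rim and a grey floor; rim 8 mm wide and 14 mm high over the bench, floor 8 mm above the bench, 96 mm wide inside. Origin: centre of its underside, on the bench top; z up, x and y along its sides. Stands at any of five places. Empty at the start: the free spot.
Not all that is in view belongs to the job. There is more than one size of the regulator; the one meant has the size given above.

How it is judged:
On the way:
1. one of the parts has been set down and let go in the white tray (((horizontal distance between tail_lamp and white_tray below 0.03 m and z of tail_lamp in the frame of white_tray between 0.004 and 0.012 m and angle between tail_lamp's own z axis and vertical below 0.1 rad and linear speed of tail_lamp below 0.02 m/s and contact force between the fingers and tail_lamp below 0.1 N) or (horizontal distance between reservoir and white_tray below 0.03 m and z of reservoir in the frame of white_tray between 0.004 and 0.012 m and angle between reservoir's own z axis and vertical below 0.1 rad and linear speed of reservoir below 0.02 m/s and contact force between the fingers and reservoir below 0.1 N) or (horizontal distance between oil_filter and white_tray below 0.03 m and z of oil_filter in the frame of white_tray between 0.004 and 0.012 m and angle between oil_filter's own z axis and vertical below 0.1 rad and linear speed of oil_filter below 0.02 m/s and contact force between the fingers and oil_filter below 0.1 N) or (horizontal distance between regulator and white_tray below 0.03 m and z of regulator in the frame of white_tray between 0.004 and 0.012 m and angle between regulator's own z axis and vertical below 0.1 rad and linear speed of regulator below 0.02 m/s and contact force between the fingers and regulator below 0.1 N))), for 0.2 s.
At the end, for the whole second after the job is handed in: Each part stands upright (within 0.1 rad) on the floor of the tray of its own colour (height within 4 mm), its centre within 15 mm of the tray's centre, released and at rest; so the white tray is empty (horizontal distance between tail_lamp and red_tray below 0.015 m and z of tail_lamp in the frame of red_tray between 0.004 and 0.012 m and angle between each of tail_lamp, reservoir, oil_filter, regulator's own z axis and vertical below 0.1 rad and linear speed of each of tail_lamp, reservoir, oil_filter, regulator below 0.02 m/s and contact force between the fingers and tail_lamp below 0.1 N and horizontal distance between reservoir and yellow_tray below 0.015 m and z of reservoir in the frame of yellow_tray between 0.004 and 0.012 m and contact force between the fingers and reservoir below 0.1 N and horizontal distance between oil_filter and green_tray below 0.015 m and z of oil_filter in the frame of green_tray between 0.004 and 0.012 m and contact force between the fingers and oil_filter below 0.1 N and horizontal distance between regulator and black_tray below 0.015 m and z of regulator in the frame of black_tray between 0.004 and 0.012 m and contact force between the fingers and regulator below 0.1 N); the robot touches nothing.
It fails at once if a part is put down on the bench (its underside within 3 mm of the bench top) (height (world z) of any of tail_lamp, reservoir, oil_filter, regulator below 0.003 m).
It fails at once if a part is tipped over (more than 1 rad from upright) (angle between any of tail_lamp, reservoir, oil_filter, regulator's own z axis and vertical above 1 rad).
It also fails if it takes over 138 s, if anything falls off the work surface, if the arm or the gripper's body presses on something with over 40 N, if the wrist force passes 120 N, or if a joint passes its speed limit or range.

## Robot

A 6-joint arm with a two-finger parallel gripper is mounted at the origin on the work surface. World frame = base frame: x ahead of the robot, y to its left, z up, the work surface at z = 0. Lengths are in m, angles in rad, forces in N, time in s.
With the tool pointing down it reaches from about 0.325 to 0.925 m from the base axis. Payload 3.1 kg.
Tool frame: the origin (TCP) lies midway between the tips of the shut fingers; the grasp point (between the pads) lies 19 mm behind it; z points along the fingers, y is the line along which they close (so a half turn about z gives the same grasp; the last joint's range is limited). The gripper opens to 85 mm and grips with 20 to 120 N. Pads are 22 mm wide; open, the fingers measure 114 mm over their backs; the gripper's body (76 mm by 85 mm) begins 54 mm behind the grasp point. The pads swing forward as they close: fully open they stand 13 mm farther back than shut.
Start: joints at [-1.355, 0.217, 1.613, -0, 1.311, -0.112], TCP at [0.201, -0.592, 0.203] pointing down, gripper open.
Joint ranges: [-2.75, 2.75], [-0.78, 2.1], [0.31, 2.55], [-1.13, 4.27], [0.13, 2.63], [-2.58, 2.58]. Speed limits (rad/s): [2.79, 2.79, 3.14, 3.14, 3.14, 3.14].

## Interface

Orientations are given as a unit quaternion [w, x, y, z].
In Python, from station import movep, move_linear, set_joints, gripper_to, wait, ik, state, capture, calibration, PlanningError, job_done, recognise, silhouettes gives the robot as it stands. The module is installed in compiled form; this text tells all that it offers. Calls block until the motion is done:
- movep(position, orientation): joint-space move of the TCP to a pose.
- move_linear(position, v=0.15, attitude=None): straight line of the TCP; attitude=None keeps the orientation; v is the mean speed in m/s.
- set_joints(angles): joint-space move.
- gripper_to(opening, effort=None): finger opening in m; effort is the grip in N (None keeps the last); returns when the fingers have stopped.
- wait(seconds).
- ik(position, orientation): joint angles nearest the present ones, or None.
- state(): the state.
- capture(name): name is "side" or "top" or "wrist"; returns (picture, depth): 420x560x3 uint8, red, green, blue; 420x560 float32, m along the optical axis (not along the pixel's ray), 0 where there is no reading.
- calibration(name): a dict with "K" (3x3 intrinsics, pixels), "xyz" and "attitude" of the camera in the world. Camera axes: x right, y down, z forward; pixel columns grow to the right and rows downward; lengths in m; the calibration is good to about 2 mm. A picture is of the moment at which its call begins: read the wrist's pose just before it. calibration takes no time and is no camera call; for the wrist camera it gives the pose at the moment of the call.
A pose or a line that the arm cannot do raises PlanningError and nothing moves.
- job_done(): hands the job in; it is judged then, once.
Trained networks look in the newest picture that a camera, given by its name, has taken for a name from the list of things; names that differ only in an ending like _2 or _b are one class to them, and where a whole thing is asked for, a point or a joint stands for the part that bears it (a point fixed in the world has none). Each returns a list of dicts, best first, with "p" (0 to 1); they miss things now and then, are a little off and sometimes report something else, mostly with a low value. They report only what shows in the picture. A call takes as long as a camera call. They do not tell look-alikes from the thing itself.
- recognise(camera, name): "at" ([x, y, z] in m, in world coordinates, good to about 4 mm: the middle of the surface that is visible of it).
- silhouettes(camera, name): "region" (420x560 bool, what is visible of it).
The state is a dict: "clock": time; "qpos": joint angles; "joint_velocities": joint speeds; "joint_efforts": joint torques, N m; "ee_pos": TCP position; "ee_rot": TCP orientation; "contact_force": force on the tool from outside, world axes, zero at the start; "ft_torque": the same for the moment, N m; "opening": finger opening in m; "grip_force": force on a finger pad.
Only numpy, scipy, OpenCV 4.12 (cv2) and the standard library are available. Lean on these libraries where they do the work, as an engineer would, in place of code of your own. Each camera call takes 0.05 s, during which the arm holds its last target. There are 200 camera calls.

## Working session

There is one attempt and no reset: what is moved stays moved. The work goes in short steps, each a Python script; the robot and the scene stay as the last script left them, time stands still between calls to the robot, and variables do not carry over. Pictures are saved under pics/ and viewed, at most 14 in all, crops included, and the job is handed in when it is done.

```bash
mkdir -p pics; python3 - <<'E'
from station import *
import cv2, numpy as np
for n in ("top","side"):
    p,d=capture(n); cv2.imwrite(f"pics/{n}0.png",p[:,:,::-1]); np.savez(f"pics/{n}0.npz",p=p,d=d)
    c=calibration(n); print(n,c)
    for t in ["tail_lamp","reservoir","oil_filter","regulator","red_tray","yellow_tray","green_tray","black_tray","white_tray"]:
        print(t,[(np.round(r["at"],3).tolist(),round(r["p"],2)) for r in recognise(n,t)])
print(state()["clock"])
E
```

```text
top {'K': array([[445.40824693,   0.        , 277.24649539],
       [  0.        , 445.40824693, 214.28030302],
       [  0.        ,   0.        ,   1.        ]]), 'xyz': array([0.44377158, 0.01665688, 0.86421096]), 'attitude': array([ 0.0200036 , -0.69838107,  0.71524565, -0.01695296])}
tail_lamp [([0.468, -0.006, 0.053], 0.74)]
reservoir [([0.486, -0.262, 0.067], 0.64)]
oil_filter [([0.654, -0.126, 0.07], 0.6), ([0.464, 0.001, 0.008], 0.58)]
regulator [([0.34, 0.15, 0.045], 0.68), ([0.668, 0.077, 0.04], 0.66), ([0.313, -0.163, 0.049], 0.62)]
red_tray [([0.669, 0.091, 0.006], 0.94)]
yellow_tray [([0.488, -0.263, 0.065], 0.45), ([0.669, 0.078, 0.04], 0.41)]
green_tray [([0.473, -0.261, 0.009], 0.85)]
black_tray [([0.466, 0.006, 0.01], 0.97)]
white_tray [([0.464, 0.247, 0.007], 0.89)]
side {'K': array([[493.14133435,   0.        , 276.71350721],
       [  0.        , 493.14133435, 211.96078751],
       [  0.        ,   0.        ,   1.        ]]), 'xyz': array([0.24382678, 0.57262141, 0.68994636]), 'attitude': array([ 0.07365414, -0.17760693,  0.90905201, -0.36966917])}
tail_lamp [([0.469, 0.011, 0.053], 0.75)]
reservoir [([0.484, -0.251, 0.053], 0.62)]
oil_filter [([0.654, -0.108, 0.054], 0.88)]
regulator [([0.31, -0.139, 0.046], 0.96), ([0.668, 0.092, 0.05], 0.9), ([0.344, 0.164, 0.032], 0.77), ([0.485, -0.25, 0.053], 0.48)]
red_tray [([0.651, 0.106, 0.006], 0.97)]
yellow_tray [([0.645, -0.104, 0.009], 0.71)]
green_tray [([0.469, -0.249, 0.009], 0.7)]
black_tray [([0.451, 0.021, 0.006], 0.62)]
white_tray [([0.467, 0.247, 0.01], 0.97)]
1.0
```

View pics/top0.png

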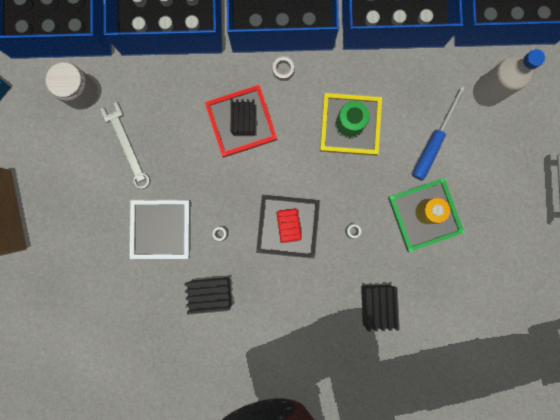

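View pics/side0.png

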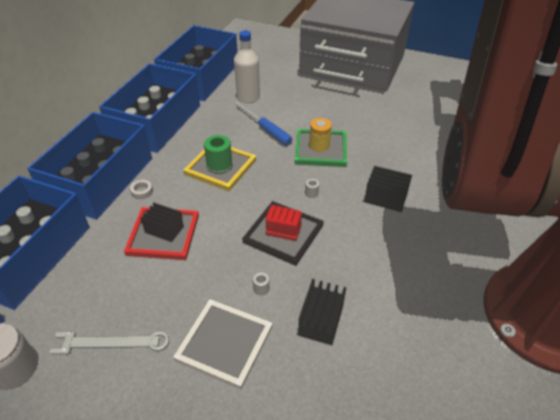

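The top view shows five trays. Pixel positions:
- **Red tray (241,120):** holds a black finned block at (244,117).
- **Yellow tray (351,123):** holds the oil filter at (353,118).
- **Green tray (427,214):** holds the reservoir at (437,210).
- **Black tray (289,226):** holds the tail lamp at (289,226).
- **White tray (160,229):** empty.

Three things could be the regulator: (244,117) in the red tray, and (209,295) and (380,307) on the bench. The part starts in a tray, so I pick (244,117), and I'll check its size against the other two. The bottles and the grey rings at (283,68), (220,233) and (354,230) are clutter.

```bash
cat > h.py <<'E'
from station import *
import cv2, numpy as np
from scipy.spatial.transform import Rotation as R
def rot(q): return R.from_quat([q[1],q[2],q[3],q[0]]).as_matrix()
def cloud(n,d):
    c=calibration(n); v,u=np.indices(d.shape); K=c["K"]
    ray=np.dstack([(u-K[0,2])/K[0,0],(v-K[1,2])/K[1,1],np.ones(d.shape)])@rot(c["attitude"]).T
    return ray, np.array(c["xyz"]), c["xyz"]+ray*d[...,None]
def plane(ray,o,z): return o+ray*((z-o[2])/ray[...,2])[...,None]
def rect(xy):
    (cx,cy),(w,h),a=cv2.minAreaRect((xy*1000).astype(np.float32))
    if w<h: w,h,a=h,w,a+90
    return np.round([cx,cy,w,h,(a+90)%180-90],1)   # mm, long side, short side, deg of long axis
E
python3 - <<'E'
from h import *
f=np.load("pics/top0.npz"); p,d=f["p"],f["d"]; ray,o,X=cloud("top",d)
print("bench z",np.round(np.median(X[250:262,60:120,2]),4))
hsv=cv2.cvtColor(p,cv2.COLOR_RGB2HSV)
boxes={"red":(195,75,290,165),"yellow":(310,85,392,163),"green":(380,170,472,260),"black":(248,185,328,265),"white":(120,190,200,270)}
part={"red":.050,"yellow":.070,"green":.068,"black":.053}
def big(m):
    n,l,s,_=cv2.connectedComponentsWithStats(m.astype(np.uint8)); return l==1+np.argmax(s[1:,4])
for k,(a,b,c,e) in boxes.items():
    H=hsv[b:e,a:c].astype(int); x=X[b:e,a:c]
    low=x[...,2]<.022
    if k in("red","yellow","green"):
        h={"red":0,"yellow":30,"green":65}[k]; dh=np.abs((H[...,0]-h+90)%180-90); m=(dh<13)&(H[...,1]>120)&(H[...,2]>60)&low
    elif k=="black": m=(H[...,2]<70)&low
    else: m=(H[...,2]>190)&low
    m=big(m); P=plane(ray,o,.014)[b:e,a:c]
    print(k,"tray",rect(P[m][:,:2]),m.sum(), "z med",np.round(np.median(x[m][:,2]),4))
    if k in part:
        z=part[k]; m=big(np.abs(x[...,2]-z)<.012); P=plane(ray,o,z)[b:e,a:c]
        print("   part",rect(P[m][:,:2]),m.sum(),"z",np.round(np.percentile(x[m][:,2],[10,50,90]),4))
for nm,(a,b,c,e) in {"bench1":(175,265,240,325),"bench2":(352,275,408,340)}.items():
    x=X[b:e,a:c]; m=big((x[...,2]>.025)&(x[...,2]<.08)); z=np.percentile(x[m][:,2],90);P=plane(ray,o,z)[b:e,a:c]; print(nm,rect(P[m][:,:2]),"z",np.round(z,4))
cv2.imwrite("pics/crops.png",np.hstack([cv2.resize(p[b:e,a:c,::-1],(260,260),interpolation=cv2.INTER_CUBIC) for a,b,c,e in[(205,80,285,160),(170,255,250,335),(340,267,420,347)]]))
E
```

```text
bench z -0.0005
red tray [671.9  86.9 113.6 111.8  16.9] 983 z med 0.0131
   part [671.5  90.8  62.    5.6  -1.1] 104 z [0.0422 0.0485 0.0507]
yellow tray [ 660.3 -126.2  113.2  112.9   -5.7] 1007 z med 0.0131
   part [ 659.2 -122.6   55.4   53.9  -47. ] 753 z [0.0666 0.0693 0.0712]
green tray [ 481.3 -263.8  112.3  110.5  -72.3] 853 z med 0.0132
   part [ 486.3 -264.4   46.6   43.    88.6] 538 z [0.0651 0.0672 0.0692]
black tray [465.9  -0.  108.2 108.1  83.3] 508 z med 0.0134
   part [465.7  -1.1  59.3  39.7   6.6] 698 z [0.0494 0.0519 0.0541]
white tray [465.8 246.9 111.8 110.8  88.7] 866 z med 0.0131
bench1 [341.7 149.2  79.9  58.6 -86.2] z 0.0543
bench2 [ 312.6 -162.8   79.7   61.8    0.7] z 0.0541
```

View pics/crops.png

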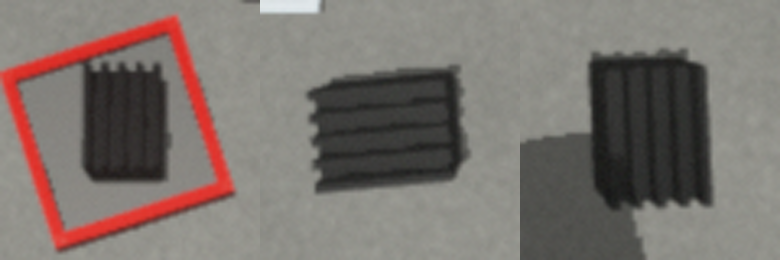

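The crops confirm the choice. The block at (244,117) is about 62 mm long, while both bench blocks measure about 80 x 59 mm and are decoys. The plan is six moves:
1. Lamp to white.
2. Regulator to black.
3. Lamp to red.
4. Filter to white.
5. Reservoir to yellow.
6. Filter to green.

```bash
cat >> h.py <<'E'
TR={"red":(.6719,.0869,16.9),"yellow":(.6603,-.1262,-5.7),"green":(.4813,-.2638,17.7),"black":(.4659,0,-6.7),"white":(.4658,.2469,-1.3)}
def quat(a):
    a=np.radians(a); x=[np.cos(a),np.sin(a),0]; y=[np.sin(a),-np.cos(a),0]
    q=R.from_matrix(np.array([x,y,[0,0,-1]]).T).as_quat(); return [q[3],q[0],q[1],q[2]]
def best(pos,a):   # of the two equal grasps, the one with the last joint nearest its middle
    c=[(abs(j[5]),b) for b in (a,a+180) for j in [ik(pos,quat(b))] if j is not None]
    return quat(min(c)[1])
def blob(n,z,tray,tall=.025):  # part in a tray: rect at its top plane
    p,d=capture(n); ray,o,X=cloud(n,d)
    m=(X[...,2]>tall)&(X[...,2]<z+.012)&(np.hypot(X[...,0]-TR[tray][0],X[...,1]-TR[tray][1])<.06)
    return rect(plane(ray,o,z)[m][:,:2]),p
def pick(x,y,a,z,hov=.18):
    gripper_to(.078); movep([x,y,hov],best([x,y,hov],a)); move_linear([x,y,z+.0],v=.12)
    gripper_to(.02,50); s=state(); print("grip",round(s["opening"],4),round(s["grip_force"],1),"t",round(s["clock"],1))
    move_linear([x,y,hov],v=.15); print("lifted",round(state()["opening"],4),np.round(state()["contact_force"],1))
def place(x,y,a,z,hov=.18):
    movep([x,y,hov],best([x,y,hov],a)); move_linear([x,y,z+.02],v=.15); move_linear([x,y,z+.0005],v=.03)
    print("down",np.round(state()["contact_force"],1),round(state()["opening"],4)); gripper_to(.078); wait(.2); move_linear([x,y,hov],v=.15); wait(.1)
    print("t",round(state()["clock"],1))
E
python3 - <<'E'
from h import *
print("reg",blob("top",.050,"red")[0],"lamp",blob("top",.053,"black")[0])
pick(.4657,-.0011,6.6,.015); place(.4658,.2469,0,.015)
r,p=blob("top",.053,"white"); print(r)
cv2.imwrite("pics/m1.png",p[:,:,::-1])
E
```

```text
reg [669.4  79.8  65.8  42.7  -1.2] lamp [465.7  -1.1  59.3  39.7   6.6]
grip 0.0382 50.8 t 5.6
lifted 0.0383 [-0.  -0.3 -2.2]
down [-3.5 -1.3  5.5] 0.0384
t 13.0
[464.8 242.8  58.3  43.9  -1.4]
```

View pics/m1.png

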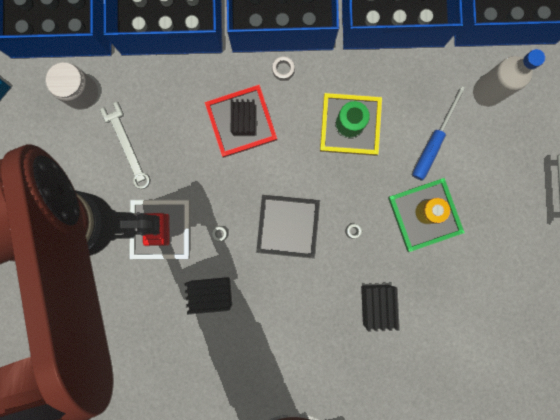

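The lamp stands in the white tray at (155,229), upright and released, though the gripper partly hides it. I'll re-measure it once the arm has moved away. Next: regulator to black, then lamp to red.

```bash
python3 - <<'E'
from h import *
pick(.672,.0798,-1.2,.015); place(*TR["black"][:2],0,.015)
r,p=blob("top",.053,"white"); print("lamp",r)
if abs(r[2]-60)>5 or abs(r[3]-40)>5: raise SystemExit("check lamp")
pick(r[0]/1e3,r[1]/1e3,r[4],.015); place(*TR["red"][:2],0,.015)
r,p=blob("top",.070,"yellow",.05); print("filter",r)
print("reg",blob("top",.05,"black")[0])
cv2.imwrite("pics/m3.png",p[:,:,::-1])
E
```

```text
grip 0.042 51.3 t 16.2
lifted 0.042 [ 0.6  0.5 -3.1]
down [-3.9  0.4  5.5] 0.0419
t 23.9
lamp [464.8 243.1  58.8  43.9  -0.6]
grip 0.0381 50.8 t 28.4
lifted 0.0379 [ 0.2 -0.5 -1.2]
down [-1.5 -1.1  4. ] 0.0386
t 34.5
filter [ 658.8 -122.2   56.8   55.9   -1.8]
reg [464.6   1.4  58.5  42.1  -1.4]
```

View pics/m3.png

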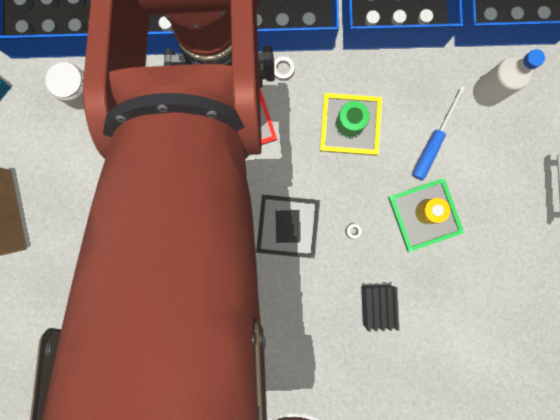

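The regulator stands in the middle of the black tray at (288,226). The arm hides the red tray in this picture, so I'll check the lamp later. Next I'll swap the filter and the reservoir.

```bash
python3 - <<'E'
from h import *
pick(.6588,-.1224,0,.02); place(*TR["white"][:2],0,.02)
print("lamp",blob("top",.053,"red")[0])
pick(.4863,-.2644,0,.02); place(*TR["yellow"][:2],0,.02)
r,p=blob("top",.070,"white",.05); print("filter",r)
if abs(r[2]-56)>5 or abs(r[3]-56)>5: raise SystemExit("check filter")
pick(r[0]/1e3,r[1]/1e3,0,.02); place(*TR["green"][:2],0,.02)
gripper_to(.085); movep([.2,-.592,.203],best([.2,-.592,.203],0)); 
for k,z in (("red",.053),("yellow",.068),("green",.070),("black",.05)):
    r,p=blob("top",z,k,z-.015); print(k,r,"off",np.round(r[:2]-np.array(TR[k][:2])*1e3,1))
q,_=capture("side"); print(state()["clock"])
cv2.imwrite("pics/end.png",cv2.resize(np.hstack([p,q])[:,:,::-1],(800,300),interpolation=cv2.INTER_AREA))
E
```

```text
grip 0.0537 53.6 t 39.1
lifted 0.0541 [ 0.1  0.4 -3.3]
down [-3.4 -1.6  8.4] 0.0536
t 46.2
lamp [667.8  87.8  63.6  40.7  -1.2]
grip 0.044 50.8 t 50.2
lifted 0.0443 [-0.7 -0.  -3.1]
down [-3.3  1.   4.9] 0.044
t 56.2
filter [462.7 244.6  59.   53.5  88.6]
grip 0.0537 53.7 t 60.4
lifted 0.0539 [ 0.1 -0.5 -4. ]
down [-4.   2.7  6.1] 0.054
t 67.3
red [668.6  87.2  61.9  40.1   1.3] off [-3.3  0.3]
yellow [ 657.8 -123.6   46.7   44.5  -28.4] off [-2.5  2.6]
green [ 480.1 -258.9   56.    55.   -46.9] off [-1.2  4.9]
black [464.6   1.4  58.5  42.1  -1.4] off [-1.3  1.4]
69.3417
```

View pics/end.png

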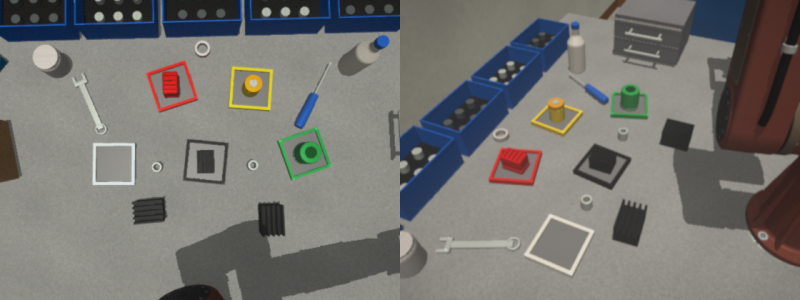

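Both views show the lamp in red, the reservoir in yellow, the filter in green and the regulator in black. All stand upright within about 5 mm of the tray middles, and the white tray is empty with the arm clear.

```bash
python3 -c "from station import *; print(job_done())"
```

```text
the job is handed in; nothing more can be done
None
```

I handed the job in after about 69 s of the 138 s allowed: all four parts stand upright and released in the trays of their own colour, within about 5 mm of the middle by camera, and the white tray is empty; `job_done()` returned no verdict.

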